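Jog three heat-spreader panels square on the heating plate, press, set the dial

ROBOT

A 6-joint arm with a two-finger parallel gripper is mounted at the origin on the work surface. World frame = base frame: x ahead of the robot, y to its left, z up, the work surface at z = 0. Lengths are in m, angles in rad, forces in N, time in s.
With the tool pointing down it reaches from about 0.325 to 0.775 m from the base axis. Payload 9.3 kg.
Tool frame: the origin (TCP) lies at the very end of the fingers, on their centre line; the grasp point (between the pads) lies 19 mm behind it; z points along the fingers, x is the direction in which the jaws open and shut, and the axes are right-handed (so a half turn about z gives the same grasp; the last joint's range is limited). The gripper opens to 85 mm and grips with 20 to 120 N. Pads are 22 mm wide; open, the fingers measure 114 mm over their backs; the gripper's body (76 mm by 85 mm) begins 54 mm behind the grasp point. The pads swing forward as they close: fully open they stand 13 mm farther back than shut.
Start: joints at [-1.468, 0.259, 0.021, 1.334, 0, 1.418], TCP at [0.139, -0.532, 0.231] pointing down, gripper open.
Joint ranges: [-3.04, 3.04], [-0.91, 1.82], [-1.04, 1.36], [-1.92, 1.95], [-1.52, 1.45], [-3.14, 3.14]. Speed limits (rad/s): [2.22, 2.22, 2.79, 3.14, 3.14, 3.14].

INTERFACE

Orientations are given as [roll, pitch, yaw] about the fixed x, y, z axes, in that order (R = Rz(yaw) Ry(pitch) Rx(roll)).
In Python, from workcell import sense, snapshot, camera_params, finish_job gives the robot as it stands.
- The arm moves only by the tool send_rows, never from a script. Its argument "targets" is a list that holds one entry, the list of rows, each a list of 5 numbers: the finger opening in mm, from 0 to 85.4, then the shift along the tool's x, y, z each as a share of 2.5 cm, from -1 to 1, then the turn about the tool's z as a share of 90 degrees, from -1 to 1. A call has 1 to 5 rows; each row shifts and turns the commanded pose from where the row before left it, along the tool's axes as they then stand; what a row does not reach is not made up. A row lasts 1/10 s, in which the tool goes at most 50 mm and 8.59 degrees, less where a joint would pass 70% of its speed; a pose out of reach is approached as far as the arm can. A call with a number of a shift or a turn outside -1 to 1 is refused whole. A call with a gripper value outside its range is refused whole. The fingers move at their own pace and stop on an object; "squeeze" is the grip in N (left out, the last holds). Time passes only in rows, so rows that do not move let the fingers close. It gives the time, the measured TCP pose, the force and the opening at its end, in the units of the state.
- sense(): the state, without advancing time (a new reading comes with each control period).
- snapshot(name): name is "side" or "top"; returns the picture (420x560x3 uint8, red, green, blue); there is no depth.
- camera_params(name): a dict with "intrinsics" (3x3 intrinsics, pixels), "R" (3x3) and "t" (3): a world point X has camera coordinates R X + t. Camera axes: x right, y down, z forward; pixel columns grow to the right and rows downward; lengths in m; the calibration is good to about 2 mm. A picture is of the moment at which its call begins. camera_params takes no time and is no camera call.
- finish_job(): hands the job in, once; it reports no verdict.
The state is a dict: "time": time; "joint_pos": joint angles; "joint_vel": joint speeds; "joint_torque": joint torques, N m; "eef_pos": TCP position; "eef_rot": TCP orientation; "contact_force": force on the tool from outside, world axes, zero at the start; "wrist_torque": the same for the moment, N m; "grip_width": finger opening in m.
Only numpy, scipy, OpenCV 4.12 (cv2) and the standard library are available. Lean on these libraries where they do the work, as an engineer would, in place of code of your own. Each camera call takes 0.05 s, during which the arm holds its last target. There are 200 camera calls.

TASK

Lay the blue panel on the bare aluminium panel that lies on the heating plate and the red one on top, and jog the pile square, so that all three panels lie flush against both steel stops of the corner; let go of it. Then press down on the middle of the top panel with about 10 N for a second to bed the pile, and last turn the dial until its white pointer points at the orange marker. Push and press gently (stay below about 40 N), and leave the other things on the bench where they are.

Things in the scene. Friction and masses are not known exactly. Their poses are not given: they have to be found in the camera images.
- hotplate: heating plate, fixed: grey housing 200 x 320 mm (x by y), top face 50 mm above the bench. Origin: centre of its underside; x away from the robot at yaw 0, y to the robot's left. The +y part of the top is the dark heating surface with two steel stop bars in an L (see long_stop and end_stop); the -y part is the white console with the dial
- long_stop (a point): middle of the long stop's foot, on the face that the panels meet; axes as the hotplate. The bar stands along the -x side of the heating surface, 42 mm high, 12 mm thick (to -x), its face looks to +x; 142 mm long along y, unbroken, so no finger fits between it and a panel that is close to it
- end_stop (a point): middle of the end stop's foot, on the face that the panels meet; axes as the hotplate. The bar stands across the +y end of the heating surface, 42 mm high, 12 mm thick (to +y), its face looks to -y; 110 mm long along x
- corner (a point): inner corner of the stops on the heating surface (hotplate x -75, y 140, z 50 mm), axes as the hotplate: the long stop's face is the plane x = 0, the end stop's the plane y = 0; panels lie at x > 0, y < 0. A panel flush in the corner has its centre at x = 30, y = -55 mm; undersides of the three layers at z = 0, 10 and 20 mm
- base_panel: bare aluminium panel 60 x 110 x 10 mm (its x by y by z), about 180 g, lying loose on the heating surface some 10 to 35 mm short of the stops and a little askew. Origin: centre of its underside; z up
- blue_panel: blue panel of the same size and weight, flat on the bench, dark grey film patch and four screw holes on top. Origin: centre of its underside; 60 mm along x, 110 mm along y
- red_panel: red panel of the same size and weight, flat on the bench. Origin: centre of its underside; 60 mm along x, 110 mm along y
- dial (a joint): angle of the black dial on the console, rad, 0 to 4.5, grows clockwise seen from above; at 0 its white pointer points along the hotplate's -x. Light friction, stays where it is left
- dial_grip (a point): on the dial's axis (hotplate x 0, y -108 mm), 87 mm above the bench, the height to grip. The grip is a bar 42 mm long, 14 mm wide, 32 mm high (its top 94 mm above the bench), on a 22 mm radius disc; this point's x axis runs along the bar, the pointer at its -x end
- dial_pointer (a point): point on the dial's white pointer, 20 mm from the dial's axis
- marker (a joint): angle at which the orange marker sits on the dial's scale, rad, in the same sense and from the same zero as the dial: the dial is set when joint dial equals this
- marker_line (a point): point 20 mm from the dial's axis in the direction of the orange marker, at the pointer's height; the marker itself is a 16 x 7 mm tab on the console, 34 to 50 mm from the axis. Leave it alone
- heatsink: bystander: small dark block 20 x 18 x 14 mm on the bench between the plate and the panels; origin under its centre
- screwdriver: bystander: screwdriver 160 mm long with a yellow handle 26 mm thick, lying along its x; origin under its middle
- tape: bystander: yellow roll 72 mm across, 20 mm high; origin under its centre
- flux: bystander: green bottle 44 mm across, 110 mm high; origin under its centre
- paste: bystander: white jar 52 mm across, 55 mm high; origin under its centre
- meter: bystander: orange hand meter 140 x 72 x 36 mm, lying on its back; origin under its centre
- screw_tray: bystander: blue open tray 100 x 160 x 35 mm; origin under its centre
Not all that is in view belongs to the job. Several things look just like the blue_panel: the one meant starts farthest from the robot's base.

How it is judged:
By the outcome, as a careful person would: the job done as asked, in the order asked, and still so for the second after the job is handed in, with the robot touching nothing.
It also fails if it takes over 72 s, if anything falls off the work surface, if the arm or the gripper's body presses on something with over 40 N, if the wrist force passes 120 N, or if a joint passes its speed limit or range.

## Working session

There is one attempt and no reset: what is moved stays moved. The work goes in short steps, Python scripts to look and compute and a tool call to move; the robot and the scene stay as the last step left them, time stands still between calls to the robot, and variables do not carry over. Pictures are saved under pics/ and viewed, about 8 in all and at most 12, crops included, and the job is handed in when it is done.

Besides the shell and the picture viewer there is one more tool, called after "Request:" by a JSON object that holds its "name" and its "arguments", one argument or row to a line. send_rows: Moves the arm, as the interface text tells. Its arguments: {"type":"object","properties":{"targets":{"type":"array"},"squeeze":{"type":"number"}},"required":["targets"]}

```bash
mkdir -p pics; ls; cat > h.py <<'E'
import numpy as np, cv2
from workcell import sense, snapshot, camera_params, finish_job
def cam(n):
    p=camera_params(n); return np.array(p["intrinsics"]),np.array(p["R"]),np.array(p["t"])
def ray(n,uv,z):
    K,R,t=cam(n); uv=np.atleast_2d(np.array(uv,float))
    d=(np.linalg.inv(K)@np.c_[uv,np.ones(len(uv))].T); d=(R.T@d).T; c=-R.T@t
    return c+d*((z-c[2])/d[:,2])[:,None]
def proj(n,X):
    K,R,t=cam(n); x=(K@(R@np.atleast_2d(X).T+t[:,None])).T; return x[:,:2]/x[:,2:]
def shot(n,f,crop=None,s=1):
    im=snapshot(n); b=im[:,:,::-1].copy(); cv2.imwrite(f"pics/{f}_raw.png",b)
    if crop: x0,y0,x1,y1=crop; b=b[y0:y1,x0:x1]
    b=cv2.resize(b,None,fx=s,fy=s,interpolation=cv2.INTER_CUBIC); cv2.imwrite(f"pics/{f}.png",b); return im
E
python3 - <<'E'
from h import *
print(sense())
for n in("top","side"):
    K,R,t=cam(n); print(n,K,R,-R.T@t); shot(n,n+"0")
a=cv2.imread("pics/top0.png");b=cv2.imread("pics/side0.png")
cv2.imwrite("pics/t0.png",cv2.resize(a,(784,588),interpolation=cv2.INTER_CUBIC))
cv2.imwrite("pics/s0.png",cv2.resize(b,(784,588),interpolation=cv2.INTER_CUBIC))
E
```

```text
pics
{'time': 0.0, 'joint_pos': array([-1.46761502e+00,  2.59194445e-01,  2.07574015e-02,  1.33372155e+00,
        2.19655498e-05,  1.41819932e+00]), 'joint_vel': array([0.00033402, 0.00251145, 0.00099999, 0.00155042, 0.001899  ,
       0.00015338]), 'joint_torque': array([-1.08939596e-03, -5.55636334e+01,  3.44526458e+01,  1.37140369e-02,
       -1.40272459e-04, -4.90703243e-06]), 'eef_pos': array([ 0.13912237, -0.53181432,  0.23066324]), 'eef_rot': array([-3.14136387e+00,  1.34309634e-03, -1.31501787e+00]), 'contact_force': array([-0.33808147,  0.11124412, -0.58951433]), 'wrist_torque': array([ 0.02737402, -0.0038602 , -0.01020648]), 'grip_width': 0.08549780855900832}
top [[438.94764701   0.         276.69600451]
 [  0.         438.94764701 206.70851807]
 [  0.           0.           1.        ]] [[ 0.02561461 -0.99964079  0.00788607]
 [-0.99360266 -0.02632625 -0.10982116]
 [ 0.10998932 -0.00502259 -0.99392008]] [ 0.40644299 -0.0223519   1.33260632]
side [[466.38619914   0.         283.78683948]
 [  0.         466.38619914 210.25302759]
 [  0.           0.           1.        ]] [[-0.99950628 -0.02945817  0.01092779]
 [-0.02808971  0.68195891 -0.73085088]
 [ 0.01407722 -0.730797   -0.68244968]] [0.48497329 1.01720521 1.05358718]
```

View pics/t0.png

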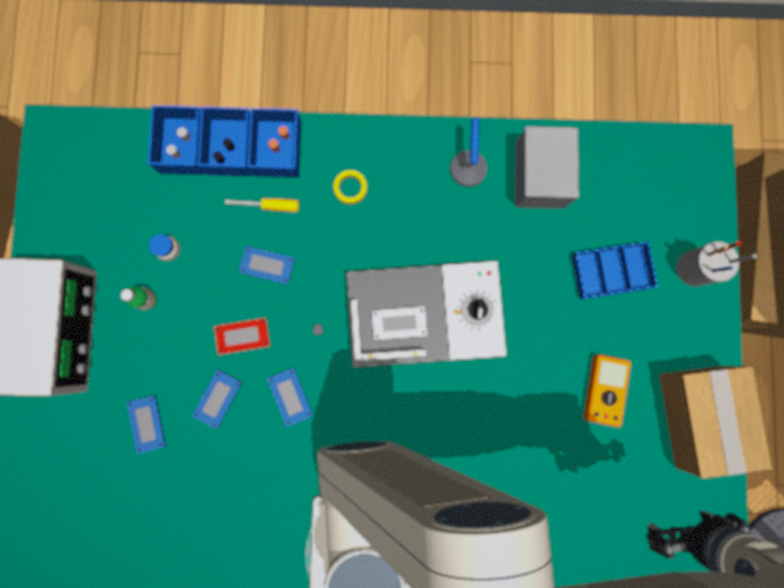

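View pics/s0.png

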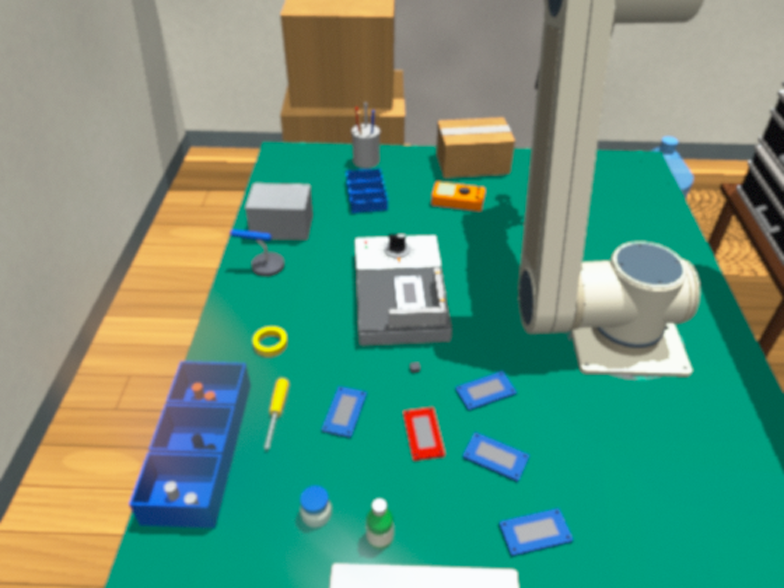

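Top view (784x588): candidates for the blue panel are at (267,265), (217,399), (290,397) and (146,424). Red panel is at (242,336), base panel at (400,323), dial at (478,309) and the orange marker near (458,312). Next I'll measure these and check the choice in one close crop.

```bash
cat > m.py <<'E'
from h import *
def rects(n,im,lohi,z,amin=150,amax=1e9,roi=None,k=3):
    hsv=cv2.cvtColor(im,cv2.COLOR_RGB2HSV); m=cv2.inRange(hsv,*[np.array(v) for v in lohi])
    if roi: q=np.zeros_like(m); x0,y0,x1,y1=roi; q[y0:y1,x0:x1]=m[y0:y1,x0:x1]; m=q
    out=[]
    for c in cv2.findContours(m,cv2.RETR_EXTERNAL,cv2.CHAIN_APPROX_NONE)[0]:
        a=cv2.contourArea(c)
        if not amin<a<amax: continue
        P=ray(n,c[:,0,:],z)
        (cx,cy),(w,h),ang=cv2.minAreaRect((P[:,:2]*1000).astype(np.float32))
        # long-axis direction vs +y : yaw in deg
        if w>h: w,h=h,w; ang+=90
        ang=(ang+90)%180-90
        out.append((c[:,0,:].mean(0).round(0),round(cx,1),round(cy,1),round(w,1),round(h,1),round(ang,1)))
    return out
BLUE=((100,120,60),(125,255,255)); RED1=((0,150,80),(6,255,255))
E
python3 - <<'E'
from m import *
im=cv2.imread("pics/top0_raw.png")[:,:,::-1].copy(); si=cv2.imread("pics/side0_raw.png")[:,:,::-1].copy()
for n,i in(("top",im),("side",si)):
    for r in rects(n,i,BLUE,.01,amax=2500): print(n,"blue",r,"dist",round(np.hypot(r[1],r[2])))
    for r in rects(n,i,RED1,.01): print(n,"red",r)
a=cv2.resize(im[180:270,240:370,::-1],None,fx=6,fy=6,interpolation=cv2.INTER_CUBIC)
cv2.imwrite("pics/hp.png",a)
b=cv2.resize(im[165:320,80:245,::-1],None,fx=3.5,fy=3.5,interpolation=cv2.INTER_CUBIC)
cv2.imwrite("pics/bl.png",b)
E
```

```text
top blue (array([104., 303.]), 255.2, 473.5, 60.7, 108.1, -74.7) dist 538
top blue (array([154., 285.]), 310.4, 327.3, 59.6, 109.6, 64.4) dist 451
top blue (array([207., 283.]), 319.1, 172.9, 59.5, 108.4, -65.5) dist 363
top blue (array([190., 189.]), 600.6, 235.4, 59.4, 108.9, -11.5) dist 645
top blue (array([439., 193.]), 609.4, -521.4, 102.3, 171.2, 10.3) dist 802
top blue (array([114., 175.]), 638.4, 467.6, 45.6, 46.4, -86.1) dist 791
top red (array([172., 240.]), 445.2, 281.4, 58.7, 108.7, 11.4)
side blue (array([382., 380.]), 256.3, 476.3, 61.3, 110.9, -75.0) dist 541
side blue (array([224., 356.]), 637.7, 429.1, 44.1, 49.4, 6.2) dist 769
side blue (array([354., 326.]), 312.1, 330.5, 62.5, 109.1, 63.9) dist 455
side blue (array([246., 294.]), 601.3, 238.3, 59.5, 111.8, -11.9) dist 647
side blue (array([347., 279.]), 319.8, 175.0, 62.4, 112.0, -65.1) dist 365
side blue (array([261., 136.]), 609.6, -536.0, 103.7, 213.6, 10.0) dist 812
side red (array([302., 310.]), 446.4, 284.1, 59.3, 112.1, 11.0)
```

View pics/hp.png

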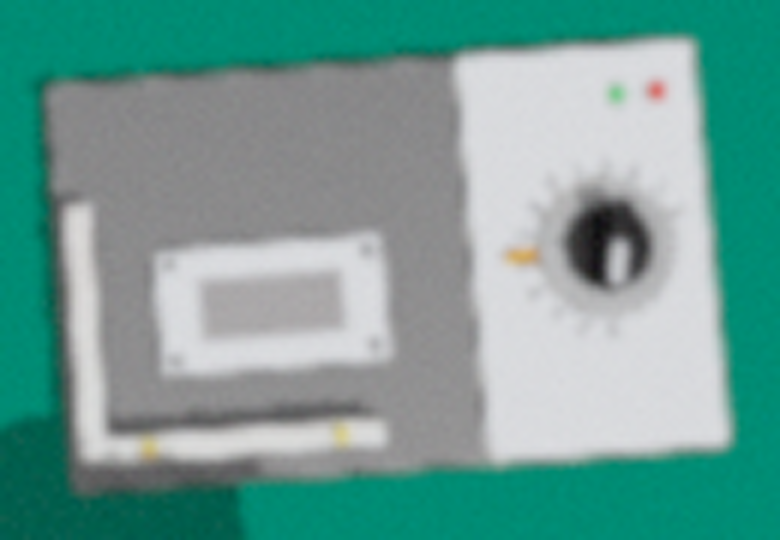

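View pics/bl.png

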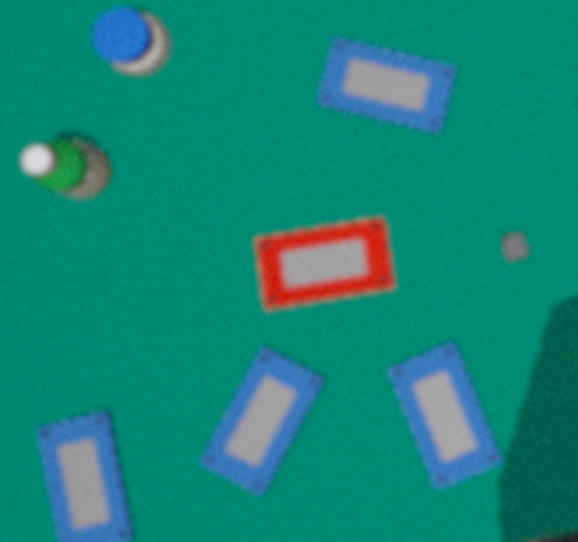

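Red and the farthest blue panel (645 mm, top-view px (190,189)) agree in both views to 3 mm, and the sizes match. In the crops the pointer points near -x and the marker near +y. The heatsink sits at around crop (515,246), clear of both grasps. Next is the plate, base panel and dial.

```bash
python3 - <<'E'
from m import *
im=cv2.imread("pics/top0_raw.png")[:,:,::-1].copy(); si=cv2.imread("pics/side0_raw.png")[:,:,::-1].copy()
hsv=cv2.cvtColor(im,cv2.COLOR_RGB2HSV)
q=np.zeros(hsv.shape[:2],np.uint8); g=cv2.inRange(hsv,np.array((0,0,70)),np.array((255,70,255))); q[182:266,243:366]=g[182:266,243:366]
c=max(cv2.findContours(q,cv2.RETR_EXTERNAL,cv2.CHAIN_APPROX_NONE)[0],key=cv2.contourArea)
P=ray("top",c[:,0,:],.05)[:,:2]*1000
r=cv2.minAreaRect(P.astype(np.float32)); print("plate",r)
# white console
w=cv2.inRange(hsv,np.array((0,0,190)),np.array((255,40,255))); 
for n,i,roi,z in(("top",im,(262,215,310,245),.06),("side",si,(278,194,305,224),.06)):
    for rr in rects(n,i,((0,0,185),(255,60,255)),z,amin=60,roi=roi): print(n,"base",rr)
for z in(.05,.092):
    for rr in rects("top",im,((0,0,190),(255,60,255)),z,amin=100,roi=(243,180,365,265)): print("white z",z,rr)
for n,i,roi in(("top",im,(320,215,332,230)),("side",si,(275,180,295,192))):
    for rr in rects(n,i,((8,80,120),(28,255,255)),.051,amin=3,roi=roi): print(n,"marker",rr)
for rr in rects("top",im,((0,0,0),(255,255,60)),.094,amin=20,roi=(325,200,362,240)): print("dial",rr)
e=sense(); 
E
```

```text
plate ((501.1522216796875, -109.46696472167969), (203.6419677734375, 321.42291259765625), 5.667529106140137)
top base (array([285., 230.]), 478.4, -54.2, 61.0, 109.6, 5.9)
side base (array([291., 211.]), 484.0, -50.6, 79.7, 119.2, 2.4)
white z 0.05 (array([285., 230.]), 479.7, -54.4, 59.6, 110.0, 5.9)
white z 0.05 (array([269., 245.]), 433.7, -8.5, 93.8, 186.2, -34.6)
white z 0.05 (array([338., 221.]), 510.8, -209.5, 115.4, 196.9, -84.3)
white z 0.092 (array([285., 230.]), 477.3, -53.3, 57.7, 106.4, 5.9)
white z 0.092 (array([269., 245.]), 432.8, -9.0, 90.8, 180.1, -34.6)
white z 0.092 (array([338., 221.]), 507.4, -203.4, 111.7, 190.5, -84.3)
dial (array([341., 219.]), 509.1, -211.7, 28.4, 31.5, -89.4)
```

Measured poses (plate yaw is about 5.6°):

| Thing | World position (mm) |
|---|---|
| Corner | (413, 22) |
| Base panel | (478, -54), yaw 5.9° |
| Gap to each stop | ~28 |
| Dial axis | (512, -217) |

I'll go to the blue panel with yaw -11.5°.

Request:
{"name": "send_rows", "arguments": {
  "targets": [
    [[85, 0, 0, 0, -0.095], [85, 0, 0, 0, -0.095], [85, 0, 0, 0, -0.095], [85, 0, 0, 0, -0.095], [85, 0, 0, 0, -0.095]]
  ]
}}

```text
time: 0.6
eef_pos: [0.1391, -0.5319, 0.2309]
eef_rot: [-3.141, 0.001, -0.563]
contact_force: [0.1, -0.6, -0.0]
grip_width: 0.0854
```

Request:
{"name": "send_rows", "arguments": {
  "targets": [
    [[85, 0, 0, 0, -0.095], [85, 0, 0, 0, -0.095], [85, 0, 0, 0, -0.044], [85, 0.35, -0.99, 0.09, 0], [85, 0.35, -0.99, 0.09, 0]]
  ]
}}

```text
time: 1.1
eef_pos: [0.1661, -0.4867, 0.226]
eef_rot: [-3.14, 0.0, -0.202]
contact_force: [0.0, 0.1, 0.3]
grip_width: 0.0851
```

Request:
{"name": "send_rows", "arguments": {
  "targets": [
    [[85, 0.35, -0.99, 0.09, 0], [85, 0.35, -0.99, 0.09, 0], [85, 0.35, -0.99, 0.09, 0], [85, 0.35, -0.99, 0.09, 0], [85, 0.35, -0.99, 0.09, 0]]
  ]
}}

```text
time: 1.6
eef_pos: [0.2341, -0.3735, 0.2152]
eef_rot: [-3.141, 0.0, -0.202]
contact_force: [0.4, -0.6, 0.8]
grip_width: 0.0849
```

Request:
{"name": "send_rows", "arguments": {
  "targets": [
    [[85, 0.35, -0.99, 0.09, 0], [85, 0.35, -0.99, 0.09, 0], [85, 0.35, -0.99, 0.09, 0], [85, 0.35, -0.99, 0.09, 0], [85, 0.35, -0.99, 0.09, 0]]
  ]
}}

```text
time: 2.1
eef_pos: [0.3017, -0.261, 0.204]
eef_rot: [-3.141, 0.0, -0.202]
contact_force: [-0.1, -0.6, 0.1]
grip_width: 0.0849
```

Request:
{"name": "send_rows", "arguments": {
  "targets": [
    [[85, 0.35, -0.99, 0.09, 0], [85, 0.35, -0.99, 0.09, 0], [85, 0.35, -0.99, 0.09, 0], [85, 0.35, -0.99, 0.09, 0], [85, 0.35, -0.99, 0.09, 0]]
  ]
}}

```text
time: 2.6
eef_pos: [0.3693, -0.1485, 0.1928]
eef_rot: [-3.141, 0.0, -0.201]
contact_force: [0.8, -1.2, 0.4]
grip_width: 0.0848
```

Request:
{"name": "send_rows", "arguments": {
  "targets": [
    [[85, 0.35, -0.99, 0.09, 0], [85, 0.35, -0.99, 0.09, 0], [85, 0.35, -0.99, 0.09, 0], [85, 0.35, -0.99, 0.09, 0], [85, 0.35, -0.99, 0.09, 0]]
  ]
}}

```text
time: 3.1
eef_pos: [0.4369, -0.036, 0.1815]
eef_rot: [3.142, 0.0, -0.201]
contact_force: [0.5, -0.1, 0.3]
grip_width: 0.085
```

Request:
{"name": "send_rows", "arguments": {
  "targets": [
    [[85, 0.35, -0.99, 0.09, 0], [85, 0.35, -0.99, 0.09, 0], [85, 0.35, -0.99, 0.09, 0], [85, 0.35, -0.99, 0.09, 0], [85, 0.35, -0.99, 0.09, 0]]
  ]
}}

```text
time: 3.6
eef_pos: [0.5045, 0.0765, 0.1701]
eef_rot: [3.141, 0.001, -0.201]
contact_force: [1.0, 0.6, -0.3]
grip_width: 0.0848
```

Request:
{"name": "send_rows", "arguments": {
  "targets": [
    [[85, 0.36, -1, 0.6, 0], [85, 0.36, -1, 0.6, 0], [85, 0.36, -1, 0.6, 0], [85, 0.36, -1, 0.6, 0], [85, 0.36, -1, 0.6, 0]]
  ]
}}

```text
time: 4.1
eef_pos: [0.5736, 0.1899, 0.0945]
eef_rot: [3.141, 0.001, -0.201]
contact_force: [0.2, -0.1, 0.2]
grip_width: 0.0851
```

Request:
{"name": "send_rows", "arguments": {
  "targets": [
    [[85, 0.36, -1, 0.6, 0], [85, 0.36, -1, 0.6, 0], [85, 0, 0, 0.8, 0], [85, 0, 0, 0.6, 0], [85, 0, 0, 0, 0]]
  ]
}}

```text
time: 4.6
eef_pos: [0.5994, 0.2341, 0.0278]
eef_rot: [3.139, 0.004, -0.201]
contact_force: [-0.9, -0.7, 1.0]
grip_width: 0.0847
```

```bash
python3 - <<'E'
from h import *
s=sense(); print(s["eef_pos"],s["eef_rot"],s["contact_force"])
shot("side","g1",(190,230,330,350),5)
E
```

```text
[0.5993865  0.23413718 0.02778306] [ 3.13948281  0.00439035 -0.20092484] [-0.87300554 -0.74386764  1.02301703]
```

View pics/g1.png

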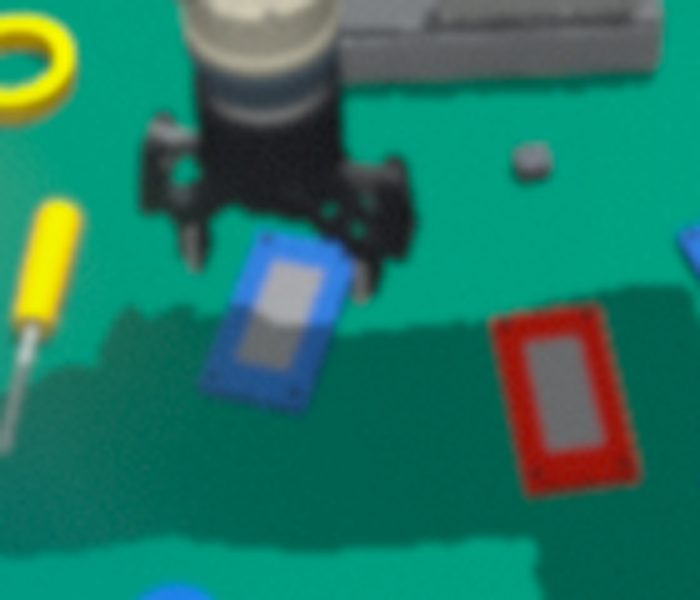

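Both fingertips (crop (195,268) and (362,298)) are still above the blue panel and straddle it. I'll check the centring by ray.

```bash
python3 - <<'E'
from h import *
s=sense()
print(proj("side",s["eef_pos"]), "tips mid", (229+262.4)/2,(283.6+289.6)/2)
for z in(.028,.041): print(ray("side",[[229,283.6],[262.4,289.6]],z).round(4))
E
```

```text
[[245.96110431 287.67965253]] tips mid 245.7 286.6
[[0.6481 0.2209 0.028 ]
 [0.555  0.2379 0.028 ]]
[[0.6461 0.231  0.041 ]
 [0.5541 0.2478 0.041 ]]
```

Request:
{"name": "send_rows", "arguments": {
  "targets": [
    [[85, 0.04, -0.1, 0.5, 0], [85, 0, 0, 0.3, 0], [68, 0, 0, 0, 0], [68, 0, 0, 0, 0], [68, 0, 0, 0, 0]]
  ],
  "squeeze": 40
}}

```text
time: 5.15
eef_pos: [0.6027, 0.2365, 0.011]
eef_rot: [-3.141, -0.001, -0.201]
contact_force: [-0.4, 0.5, 0.5]
grip_width: 0.0684
```

Request:
{"name": "send_rows", "arguments": {
  "targets": [
    [[68, 0, 0, 0.16, 0], [68, 0, 0, 0.12, 0], [68, 0, 0, 0, 0]]
  ]
}}

```text
time: 5.45
eef_pos: [0.6021, 0.2365, 0.003]
eef_rot: [3.141, 0.001, -0.201]
contact_force: [-0.3, -1.0, 0.1]
grip_width: 0.0681
```

Request:
{"name": "send_rows", "arguments": {
  "targets": [
    [[50, 0, 0, 0, 0], [50, 0, 0, 0, 0], [50, 0, 0, 0, 0]]
  ]
}}

```text
time: 5.75
eef_pos: [0.6022, 0.2365, 0.0039]
eef_rot: [3.142, 0.0, -0.201]
contact_force: [-3.4, -1.0, 5.2]
grip_width: 0.0574
```

Request:
{"name": "send_rows", "arguments": {
  "targets": [
    [[50, 0, 0, -0.4, 0], [50, 0, 0, -0.8, 0], [50, 0, 0, -0.8, 0], [50, 0, 0, 0, 0]]
  ]
}}

```text
time: 6.15
eef_pos: [0.6041, 0.237, 0.0565]
eef_rot: [-3.139, -0.004, -0.201]
contact_force: [-0.5, 0.3, -2.4]
grip_width: 0.0567
```

```bash
python3 - <<'E'
from m import *
im=shot("side","g2",(190,230,330,350),5); print(sense()["eef_pos"])
for r in rects("side",im,BLUE,.05,amax=2500,roi=(200,230,300,330)): print(r)
E
```

```text
[0.60333398 0.23675632 0.05473687]
(array([241., 284.]), 608.1, 230.2, 61.0, 114.8, -6.2)
```

View pics/g2.png

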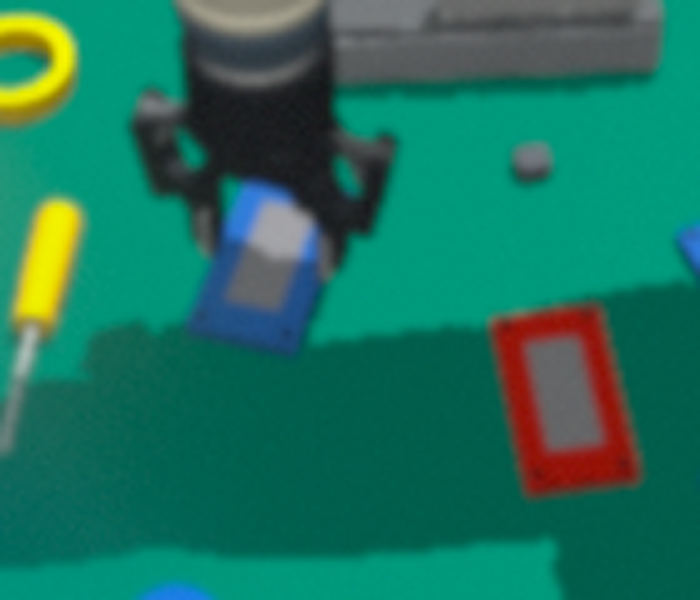

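The blue panel hangs level in the fingers (crop (255,270)), weight -2.4 N, and nothing else has moved. I'll carry it to the base panel.

Request:
{"name": "send_rows", "arguments": {
  "targets": [
    [[50, 0, 0, -1, -0.095], [50, 0, 0, -1, -0.095], [50, 0, 0, -1, 0], [50, -0.5, 0.92, 0, 0], [50, -0.5, 0.92, 0, 0]]
  ]
}}

```text
time: 6.7
eef_pos: [0.5818, 0.1882, 0.1278]
eef_rot: [3.142, 0.0, 0.098]
contact_force: [0.5, -0.8, -2.7]
grip_width: 0.0567
```

Request:
{"name": "send_rows", "arguments": {
  "targets": [
    [[50, -0.5, 0.92, 0, 0], [50, -0.5, 0.92, 0, 0], [50, -0.5, 0.92, 0, 0], [50, -0.5, 0.92, 0, 0], [50, -0.5, 0.92, 0, 0]]
  ]
}}

```text
time: 7.2
eef_pos: [0.53, 0.0669, 0.1273]
eef_rot: [-3.141, 0.002, 0.097]
contact_force: [0.6, -0.4, -2.7]
grip_width: 0.0571
```

Request:
{"name": "send_rows", "arguments": {
  "targets": [
    [[50, -0.5, 0.92, 0, 0], [50, -0.5, 0.92, 0, 0], [50, -0.5, 0.92, 0, 0], [50, -0.5, 0.92, 0, 0], [50, -0.5, 0.92, 0, 0]]
  ]
}}

```text
time: 7.7
eef_pos: [0.4789, -0.0535, 0.1274]
eef_rot: [-3.141, 0.001, 0.097]
contact_force: [0.1, -0.3, -1.5]
grip_width: 0.0568
```

Request:
{"name": "send_rows", "arguments": {
  "targets": [
    [[50, 0, 0, 0.8, 0], [50, 0, 0, 0.8, 0], [50, 0, 0, 0, 0], [50, 0, 0, 0, 0]]
  ]
}}

```text
time: 8.1
eef_pos: [0.4795, -0.0526, 0.0881]
eef_rot: [-3.141, 0.002, 0.097]
contact_force: [0.1, 0.5, -1.5]
grip_width: 0.057
```

Request:
{"name": "send_rows", "arguments": {
  "targets": [
    [[50, 0, 0, 0.5, 0], [50, 0, 0, 0.2, 0], [50, 0, 0, 0.1, 0], [50, 0, 0, 0, 0]]
  ]
}}

```text
time: 8.5
eef_pos: [0.48, -0.0526, 0.0687]
eef_rot: [3.142, 0.0, 0.097]
contact_force: [-0.2, -0.8, -2.5]
grip_width: 0.0568
```

Request:
{"name": "send_rows", "arguments": {
  "targets": [
    [[50, 0, 0, 0.08, 0], [50, 0, 0, 0, 0]]
  ]
}}

```text
time: 8.7
eef_pos: [0.4801, -0.0527, 0.0667]
eef_rot: [3.141, -0.0, 0.097]
contact_force: [0.7, 0.2, -2.4]
grip_width: 0.0569
```

Request:
{"name": "send_rows", "arguments": {
  "targets": [
    [[50, 0, 0, 0.08, 0], [50, 0, 0, 0, 0]]
  ]
}}

```text
time: 8.9
eef_pos: [0.4799, -0.0527, 0.0644]
eef_rot: [-3.142, 0.0, 0.097]
contact_force: [0.2, 0.2, -1.2]
grip_width: 0.0568
```

Request:
{"name": "send_rows", "arguments": {
  "targets": [
    [[50, 0, 0, 0.06, 0], [50, 0, 0, 0, 0]]
  ]
}}

```text
time: 9.1
eef_pos: [0.48, -0.0527, 0.0639]
eef_rot: [3.141, -0.001, 0.097]
contact_force: [-3.4, 1.3, 9.7]
grip_width: 0.0568
```

Request:
{"name": "send_rows", "arguments": {
  "targets": [
    [[70, 0, 0, 0, 0], [70, 0, 0, 0, 0], [70, 0, 0, -0.2, 0], [70, 0, 0, -0.8, 0], [85, 0, 0, -1, 0]]
  ]
}}

```text
time: 9.6
eef_pos: [0.4793, -0.0526, 0.1131]
eef_rot: [-3.141, 0.002, 0.097]
contact_force: [0.2, -0.6, -0.3]
grip_width: 0.0824
```

Request:
{"name": "send_rows", "arguments": {
  "targets": [
    [[85, 0, 0, -1, -0.064], [85, 0.09, -0.96, 0, 0], [85, 0.09, -0.96, 0, 0], [85, 0.09, -0.96, 0, 0], [85, 0.09, -0.96, 0, 0]]
  ]
}}

```text
time: 10.1
eef_pos: [0.4698, 0.044, 0.1384]
eef_rot: [3.141, -0.0, 0.197]
contact_force: [0.4, 0.3, 0.4]
grip_width: 0.0848
```

Request:
{"name": "send_rows", "arguments": {
  "targets": [
    [[85, 0.09, -0.96, 0, 0], [85, 0.09, -0.96, 0, 0], [85, 0.09, -0.96, 0.4, 0], [85, 0.09, -0.96, 0.4, 0], [85, 0.09, -0.96, 0.4, 0]]
  ]
}}

```text
time: 10.6
eef_pos: [0.4573, 0.1641, 0.1081]
eef_rot: [3.142, -0.001, 0.198]
contact_force: [-0.3, -0.6, 0.1]
grip_width: 0.0851
```

Request:
{"name": "send_rows", "arguments": {
  "targets": [
    [[85, 0.09, -0.96, 0.4, 0], [85, 0.09, -0.96, 0.4, 0], [85, 0.09, -0.96, 0.4, 0], [85, 0.09, -0.96, 0.4, 0], [85, 0.09, -0.96, 0.4, 0]]
  ]
}}

```text
time: 11.1
eef_pos: [0.4448, 0.284, 0.0579]
eef_rot: [-3.142, -0.0, 0.198]
contact_force: [0.1, 0.1, -0.2]
grip_width: 0.085
```

```bash
python3 - <<'E'
from m import *
print(sense()["eef_pos"],sense()["eef_rot"])
im=shot("top","p1",(240,180,370,270),6)
for r in rects("top",im,BLUE,.07,amin=100,amax=2500,roi=(245,190,330,265)): print("blue",r)
for r in rects("top",im,((0,0,185),(255,60,255)),.06,amin=5,roi=(262,215,310,245)): print("base",r)
im=shot("side","p1s")
for r in rects("side",im,BLUE,.07,amin=100,amax=2500,roi=(260,180,330,240)): print("sblue",r)
E
```

```text
[0.44478053 0.28398459 0.05791502] [-3.14156943e+00 -3.01328467e-04  1.97651162e-01]
blue (array([284., 230.]), 479.8, -52.8, 58.8, 108.6, 5.3)
```

View pics/p1.png

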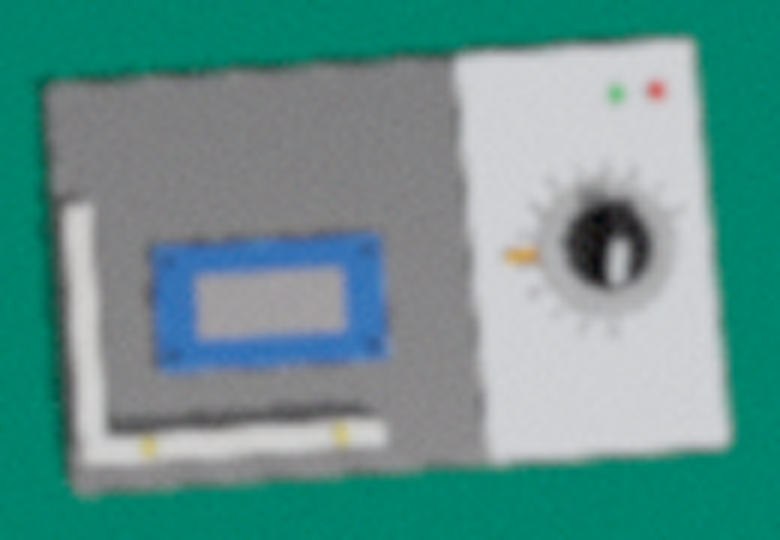

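The blue panel lies on the base panel at (479.8,-52.8), 5.3°, matching the release pose, crop (270,302). Red next.

Request:
{"name": "send_rows", "arguments": {
  "targets": [
    [[85, 0, 0.1, 0.9, 0], [68, 0, 0, 0.8, 0], [68, 0, 0, 0.3, 0], [68, 0, 0, 0.2, 0], [68, 0, 0, 0, 0]]
  ]
}}

```text
time: 11.7
eef_pos: [0.4455, 0.2802, 0.0032]
eef_rot: [3.142, 0.0, 0.197]
contact_force: [-0.7, 0.6, 0.3]
grip_width: 0.068
```

Request:
{"name": "send_rows", "arguments": {
  "targets": [
    [[50, 0, 0, 0, 0], [50, 0, 0, 0, 0], [50, 0, 0, 0, 0], [50, 0, 0, 0, 0]]
  ]
}}

```text
time: 12.1
eef_pos: [0.4459, 0.2805, 0.0044]
eef_rot: [3.142, -0.002, 0.198]
contact_force: [-1.5, -1.0, 5.8]
grip_width: 0.0567
```

Request:
{"name": "send_rows", "arguments": {
  "targets": [
    [[50, 0, 0, -0.6, 0], [50, 0, 0, -1, 0.064], [50, 0, 0, -1, 0], [50, 0, 0, -1, 0], [50, 0, 0, -1, 0]]
  ]
}}

```text
time: 12.6
eef_pos: [0.4453, 0.2804, 0.1199]
eef_rot: [-3.141, -0.001, 0.097]
contact_force: [1.2, -0.8, -1.7]
grip_width: 0.0565
```

Request:
{"name": "send_rows", "arguments": {
  "targets": [
    [[50, 0.02, 0.96, -0.4, 0], [50, 0.02, 0.96, 0, 0], [50, 0.02, 0.96, 0, 0], [50, 0, 0.96, 0, 0], [50, 0, 0.96, 0, 0]]
  ]
}}

```text
time: 13.1
eef_pos: [0.4585, 0.1602, 0.1289]
eef_rot: [-3.142, -0.001, 0.097]
contact_force: [-0.1, -0.3, -1.2]
grip_width: 0.0564
```

Request:
{"name": "send_rows", "arguments": {
  "targets": [
    [[50, 0, 0.96, 0, 0], [50, 0, 0.96, 0, 0], [50, 0, 0.96, 0, 0], [50, 0, 0.96, 0, 0], [50, 0, 0.96, 0, 0]]
  ]
}}

```text
time: 13.6
eef_pos: [0.4702, 0.0407, 0.1289]
eef_rot: [3.141, -0.001, 0.097]
contact_force: [0.0, -0.3, -1.2]
grip_width: 0.0566
```

Request:
{"name": "send_rows", "arguments": {
  "targets": [
    [[50, 0, 0.96, 0, 0], [50, 0, 0.96, 0, 0], [50, 0, 0.96, 0, 0], [50, 0, 0.96, 0, 0], [50, 0, 0, 0, 0]]
  ]
}}

```text
time: 14.1
eef_pos: [0.4799, -0.0561, 0.1288]
eef_rot: [3.14, -0.001, 0.095]
contact_force: [0.5, 0.8, -1.8]
grip_width: 0.0564
```

Request:
{"name": "send_rows", "arguments": {
  "targets": [
    [[50, 0, -0.1, 0.8, 0], [50, 0, 0, 0.8, 0], [50, 0, 0, 0.3, 0], [50, 0, 0, 0.1, 0], [50, 0, 0, 0, 0]]
  ]
}}

```text
time: 14.6
eef_pos: [0.4793, -0.0511, 0.0785]
eef_rot: [3.142, -0.0, 0.097]
contact_force: [-0.4, -0.5, -1.6]
grip_width: 0.0564
```

Request:
{"name": "send_rows", "arguments": {
  "targets": [
    [[50, 0, 0, 0.08, 0], [50, 0, 0, 0, 0]]
  ]
}}

```text
time: 14.8
eef_pos: [0.4794, -0.0513, 0.0765]
eef_rot: [3.141, -0.001, 0.097]
contact_force: [-0.3, 0.3, -1.7]
grip_width: 0.0565
```

Request:
{"name": "send_rows", "arguments": {
  "targets": [
    [[50, 0, 0, 0.06, 0], [50, 0, 0, 0, 0]]
  ]
}}

```text
time: 15.0
eef_pos: [0.4792, -0.0513, 0.0746]
eef_rot: [3.142, -0.0, 0.097]
contact_force: [-0.3, 0.2, -1.6]
grip_width: 0.0564
```

Request:
{"name": "send_rows", "arguments": {
  "targets": [
    [[50, 0, 0, 0.05, 0], [50, 0, 0, 0, 0], [70, 0, 0, 0, 0], [70, 0, 0, 0, 0], [70, 0, 0, 0, 0]]
  ]
}}

```text
time: 15.5
eef_pos: [0.4792, -0.0514, 0.0733]
eef_rot: [3.142, -0.0, 0.097]
contact_force: [-0.1, -0.1, 0.7]
grip_width: 0.0701
```

Request:
{"name": "send_rows", "arguments": {
  "targets": [
    [[70, 0, 0, -0.2, 0], [70, 0, 0, -1, 0], [0, 0, 0.8, 0, 0], [0, 0, 0.8, 0, 0], [0, 0, 0.8, 0, 0]]
  ]
}}

```text
time: 16.0
eef_pos: [0.4852, -0.1116, 0.1038]
eef_rot: [3.141, -0.001, 0.098]
contact_force: [-0.3, 0.2, -0.9]
grip_width: 0.0268
```

Request:
{"name": "send_rows", "arguments": {
  "targets": [
    [[0, 0, 0.9, 0, 0], [0, 0, 0, 0, 0], [0, 0, 0, 0, 0]]
  ]
}}

```text
time: 16.3
eef_pos: [0.487, -0.1335, 0.1033]
eef_rot: [-3.141, 0.0, 0.096]
contact_force: [0.5, -0.1, -0.4]
grip_width: -0.0001
```

```bash
python3 - <<'E'
from m import *
s=sense(); print(s["eef_pos"],s["eef_rot"],s["contact_force"],s["grip_width"])
im=shot("top","p2"); si=shot("side","p2s",(240,150,340,240),8)
for r in rects("top",im,RED1,.08,amin=60,roi=(245,190,330,265)): print("red",r)
for r in rects("side",si,RED1,.08,amin=60,roi=(250,150,340,260)): print("sred",r)
E
```

```text
[ 0.48702489 -0.13353451  0.10329092] [-3.14119939e+00  2.49536539e-04  9.60306183e-02] [ 0.54438704 -0.14682364 -0.39451587] -9.99231991199729e-05
red (array([281., 229.]), 478.6, -48.8, 59.1, 105.1, 4.3)
sred (array([293., 206.]), 477.7, -48.1, 58.4, 109.7, 7.8)
```

View pics/p2s.png

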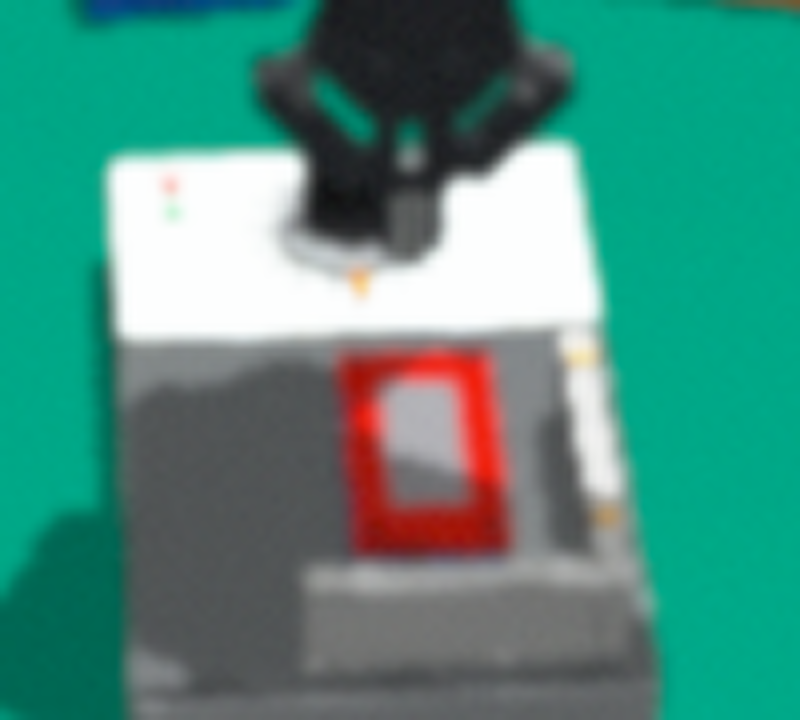

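The red panel lies on the pile at (478.6,-49), shifted about 4 mm from blue in y (crop (425,450)). The shut fingers are in line behind the -y end. I'll lower and push toward the end stop.

Request:
{"name": "send_rows", "arguments": {
  "targets": [
    [[0, 0, 0, 0.9, 0], [0, 0, 0, 0.9, 0], [0, 0, 0, 0.12, 0], [0, 0, -0.4, 0, 0], [0, 0, -0.15, 0, 0]]
  ],
  "squeeze": 60
}}

```text
time: 16.9
eef_pos: [0.486, -0.1187, 0.0561]
eef_rot: [3.141, -0.001, 0.098]
contact_force: [-0.3, -5.4, -2.0]
grip_width: 0.0
```

Request:
{"name": "send_rows", "arguments": {
  "targets": [
    [[0, 0, -0.15, 0, 0], [0, 0, -0.15, 0, 0], [0, 0, -0.15, 0, 0], [0, 0, -0.15, 0, 0], [0, 0, 0, 0, 0]]
  ]
}}

```text
time: 17.4
eef_pos: [0.4849, -0.1048, 0.056]
eef_rot: [3.141, -0.001, 0.097]
contact_force: [0.7, -3.4, 2.1]
grip_width: -0.0
```

Request:
{"name": "send_rows", "arguments": {
  "targets": [
    [[0, 0, -0.12, 0.08, 0], [0, 0, -0.12, 0, 0], [0, 0, -0.12, 0, 0], [0, 0, 0, 0, 0]]
  ]
}}

```text
time: 17.8
eef_pos: [0.4843, -0.0965, 0.054]
eef_rot: [3.14, -0.002, 0.097]
contact_force: [1.6, -6.5, 4.8]
grip_width: 0.0
```

Request:
{"name": "send_rows", "arguments": {
  "targets": [
    [[0, 0, -0.06, 0, 0], [0, 0, -0.04, 0, 0], [0, 0, 0, 0, 0]]
  ]
}}

```text
time: 18.1
eef_pos: [0.4841, -0.0944, 0.054]
eef_rot: [3.139, -0.002, 0.097]
contact_force: [-0.2, -6.9, 4.9]
grip_width: 0.0001
```

Request:
{"name": "send_rows", "arguments": {
  "targets": [
    [[0, 0, -0.05, 0, 0], [0, 0, -0.04, 0, 0], [0, 0, 0, 0, 0]]
  ]
}}

```text
time: 18.4
eef_pos: [0.4839, -0.0922, 0.054]
eef_rot: [3.139, -0.002, 0.096]
contact_force: [1.4, -7.8, 3.7]
grip_width: -0.0
```

Request:
{"name": "send_rows", "arguments": {
  "targets": [
    [[0, 0, -0.04, 0, 0], [0, 0, 0, 0, 0]]
  ]
}}

```text
time: 18.6
eef_pos: [0.4839, -0.0914, 0.0541]
eef_rot: [3.139, -0.002, 0.096]
contact_force: [0.9, -8.6, 3.6]
grip_width: -0.0003
```

Request:
{"name": "send_rows", "arguments": {
  "targets": [
    [[0, 0, -0.04, 0, 0], [0, 0, 0, 0, 0]]
  ]
}}

```text
time: 18.8
eef_pos: [0.484, -0.091, 0.0541]
eef_rot: [3.137, -0.002, 0.096]
contact_force: [1.4, -11.0, 3.5]
grip_width: -0.0006
```

Request:
{"name": "send_rows", "arguments": {
  "targets": [
    [[0, 0, -0.04, 0, 0], [0, 0, 0, 0, 0]]
  ]
}}

```text
time: 19.0
eef_pos: [0.484, -0.091, 0.0541]
eef_rot: [3.135, -0.002, 0.095]
contact_force: [1.3, -16.7, 1.3]
grip_width: 0.0001
```

Request:
{"name": "send_rows", "arguments": {
  "targets": [
    [[0, 0, -0.04, 0, 0], [0, 0, 0, 0, 0]]
  ]
}}

```text
time: 19.2
eef_pos: [0.484, -0.0909, 0.0542]
eef_rot: [3.134, -0.001, 0.095]
contact_force: [0.9, -22.4, -0.1]
grip_width: -0.0001
```

The pile is against the end stop: the finger no longer moves while the force climbs to 22 N. Now I'll push from the +x side with the fingers turned 90°.

Request:
{"name": "send_rows", "arguments": {
  "targets": [
    [[0, 0, 0.4, 0, 0], [0, 0, 0, -0.9, 0], [0, 0, 0, -0.9, 0], [0, 0.72, -0.97, 0, 0], [0, 0.72, -0.97, 0, 0]]
  ]
}}

```text
time: 19.7
eef_pos: [0.5151, -0.0449, 0.099]
eef_rot: [-3.141, -0.001, 0.095]
contact_force: [0.3, -0.6, -0.1]
grip_width: -0.0002
```

Request:
{"name": "send_rows", "arguments": {
  "targets": [
    [[0, 0.72, -0.97, 0, -0.095], [0, 0, 0, 0, -0.095], [0, 0, 0, 0, -0.095], [0, 0, 0, 0, -0.095], [0, 0, 0, 0, -0.095]]
  ]
}}

```text
time: 20.2
eef_pos: [0.5299, -0.0188, 0.0979]
eef_rot: [-3.14, -0.0, 0.85]
contact_force: [0.7, -0.1, -0.2]
grip_width: 0.0003
```

Request:
{"name": "send_rows", "arguments": {
  "targets": [
    [[0, 0, 0, 0, -0.095], [0, 0, 0, 0, -0.095], [0, 0, 0, 0.3, -0.095], [0, 0, 0, 0.6, -0.095], [0, 0, 0, 0.6, -0.095]]
  ]
}}

```text
time: 20.7
eef_pos: [0.53, -0.019, 0.0603]
eef_rot: [-3.141, -0.001, 1.596]
contact_force: [0.5, -1.0, -0.1]
grip_width: -0.0
```

Request:
{"name": "send_rows", "arguments": {
  "targets": [
    [[0, 0, 0, 0.2, -0.05], [0, 0, 0, 0, 0], [0, 0, 0, 0, 0]]
  ]
}}

```text
time: 21.0
eef_pos: [0.5302, -0.0192, 0.0558]
eef_rot: [-3.141, -0.001, 1.666]
contact_force: [0.0, -0.6, 0.5]
grip_width: -0.0002
```

Request:
{"name": "send_rows", "arguments": {
  "targets": [
    [[0, 0, -0.4, 0.08, 0], [0, 0, -0.15, 0, 0], [0, 0, -0.15, 0, 0], [0, 0, -0.15, 0, 0], [0, 0, -0.15, 0, 0]]
  ]
}}

```text
time: 21.5
eef_pos: [0.5055, -0.0219, 0.0541]
eef_rot: [3.141, 0.0, 1.668]
contact_force: [3.6, 1.0, -1.4]
grip_width: 0.0001
```

Request:
{"name": "send_rows", "arguments": {
  "targets": [
    [[0, 0, -0.15, 0, 0], [0, 0, -0.15, 0, 0], [0, 0, -0.15, 0, 0], [0, 0, -0.1, 0, 0], [0, 0, 0, 0, 0]]
  ]
}}

```text
time: 22.0
eef_pos: [0.4914, -0.0233, 0.0539]
eef_rot: [-3.142, 0.0, 1.668]
contact_force: [3.1, 0.9, 1.8]
grip_width: 0.0001
```

Request:
{"name": "send_rows", "arguments": {
  "targets": [
    [[0, 0, -0.06, 0, 0], [0, 0, -0.04, 0, 0], [0, 0, 0, 0, 0]]
  ]
}}

```text
time: 22.3
eef_pos: [0.4897, -0.0235, 0.0539]
eef_rot: [3.141, 0.0, 1.668]
contact_force: [4.1, -0.8, 1.8]
grip_width: 0.0
```

Request:
{"name": "send_rows", "arguments": {
  "targets": [
    [[0, 0, -0.04, 0, 0], [0, 0, -0.04, 0, 0], [0, 0, 0, 0, 0]]
  ]
}}

```text
time: 22.6
eef_pos: [0.4895, -0.0236, 0.0542]
eef_rot: [3.137, 0.0, 1.668]
contact_force: [12.5, 2.1, -2.6]
grip_width: -0.0002
```

Request:
{"name": "send_rows", "arguments": {
  "targets": [
    [[0, 0, -0.04, 0, 0], [0, 0, 0, 0, 0]]
  ]
}}

```text
time: 22.8
eef_pos: [0.4894, -0.0237, 0.0545]
eef_rot: [3.135, 0.0, 1.668]
contact_force: [15.0, 3.1, -3.5]
grip_width: 0.0004
```

Request:
{"name": "send_rows", "arguments": {
  "targets": [
    [[0, 0, -0.04, 0, 0], [0, 0, 0, 0, 0], [0, 0, 0.6, 0, 0], [0, 0, 0.9, -0.8, 0], [0, 0, 0.9, -0.8, 0]]
  ]
}}

```text
time: 23.3
eef_pos: [0.5439, -0.0178, 0.0934]
eef_rot: [-3.137, -0.001, 1.668]
contact_force: [0.8, -0.2, 0.3]
grip_width: 0.0001
```

Request:
{"name": "send_rows", "arguments": {
  "targets": [
    [[0, 0, 0.9, 0, 0], [0, 0, 0.6, 0, 0]]
  ]
}}

```text
time: 23.5
eef_pos: [0.5827, -0.0142, 0.0937]
eef_rot: [-3.14, 0.0, 1.668]
contact_force: [-0.4, -0.1, 0.3]
grip_width: -0.0001
```

```bash
python3 - <<'E'
from m import *
s=sense(); print(s["eef_pos"],s["eef_rot"],s["contact_force"])
im=shot("top","p3"); si=shot("side","p3s")
for r in rects("top",im,RED1,.08,amin=60,roi=(245,190,330,265)): print("red",r)
th=np.radians(5.6); R=np.array([[np.cos(th),-np.sin(th)],[np.sin(th),np.cos(th)]])
print("expect", np.array([412.7,22.5])+R@[30,-55])
a=cv2.resize(im[205:265,240:320,::-1],None,fx=6,fy=6,interpolation=cv2.INTER_CUBIC)
b=cv2.resize(si[180:250,270:330,::-1],None,fx=5,fy=5,interpolation=cv2.INTER_CUBIC)
b=cv2.copyMakeBorder(b,0,max(0,360-b.shape[0]),0,0,cv2.BORDER_CONSTANT)[:360]
cv2.imwrite("pics/p3c.png",np.hstack([a,b]))
E
```

```text
[ 0.58274121 -0.01424525  0.09369697] [-3.14033849e+00  7.04800951e-05  1.66806888e+00] [-0.42728774 -0.07841343  0.33569492]
expect [447.92388149 -29.31002001]
```

View pics/p3c.png

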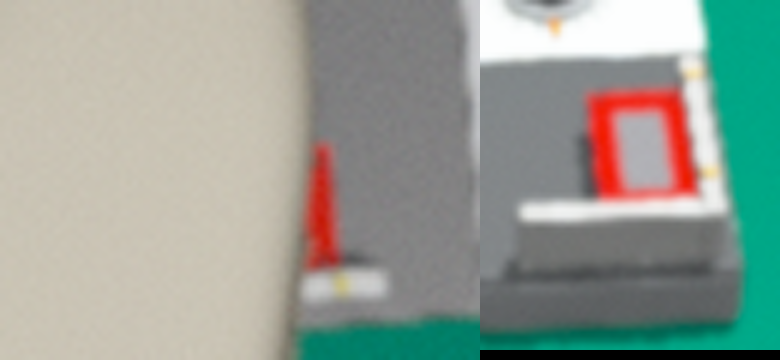

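The side view shows red in the corner, against both bars (crop (640,145)); the arm hides the top view. I'll give it one more light push toward the end stop.

Request:
{"name": "send_rows", "arguments": {
  "targets": [
    [[0, -0.57, -0.9, -0.25, 0], [0, -0.57, -0.9, 0, 0], [0, -0.57, -0.9, 0, 0], [0, -0.57, -0.9, 0, 0], [0, -0.57, -0.9, 0, 0]]
  ]
}}

```text
time: 24.1
eef_pos: [0.4745, -0.0962, 0.0994]
eef_rot: [-3.139, -0.001, 1.668]
contact_force: [-0.1, 0.4, -0.2]
grip_width: 0.0001
```

Request:
{"name": "send_rows", "arguments": {
  "targets": [
    [[0, -0.57, -0.9, 0, 0], [0, 0, 0, 0.9, 0], [0, 0, 0, 0.9, 0], [0, 0, 0, 0, 0], [0, 0, 0, 0, 0]]
  ]
}}

```text
time: 24.6
eef_pos: [0.4551, -0.1122, 0.055]
eef_rot: [-3.14, -0.001, 1.668]
contact_force: [-0.1, -0.3, 0.1]
grip_width: -0.0001
```

Request:
{"name": "send_rows", "arguments": {
  "targets": [
    [[0, 0.35, 0, 0.04, 0], [0, 0.08, 0, 0, 0], [0, 0.06, 0, 0, 0], [0, 0, 0, 0, 0]]
  ]
}}

```text
time: 25.0
eef_pos: [0.4552, -0.1, 0.0544]
eef_rot: [3.141, 0.0, 1.669]
contact_force: [-0.5, 0.1, 0.7]
grip_width: -0.0005
```

Request:
{"name": "send_rows", "arguments": {
  "targets": [
    [[0, 0.06, 0, 0, 0], [0, 0.04, 0, 0, 0], [0, 0, 0, 0, 0]]
  ]
}}

```text
time: 25.3
eef_pos: [0.4548, -0.0978, 0.054]
eef_rot: [-3.142, -0.0, 1.668]
contact_force: [0.5, -0.4, 0.2]
grip_width: 0.0003
```

Request:
{"name": "send_rows", "arguments": {
  "targets": [
    [[0, 0.06, 0, 0, 0], [0, 0.04, 0, 0, 0], [0, 0, 0, 0, 0]]
  ]
}}

```text
time: 25.6
eef_pos: [0.4548, -0.0966, 0.0542]
eef_rot: [-3.141, 0.003, 1.667]
contact_force: [-0.8, -7.7, -1.5]
grip_width: -0.0001
```

Request:
{"name": "send_rows", "arguments": {
  "targets": [
    [[0, 0.04, 0, 0, 0], [0, 0.04, 0, 0, 0], [0, 0, 0, 0, 0]]
  ]
}}

```text
time: 25.9
eef_pos: [0.4549, -0.0964, 0.0545]
eef_rot: [-3.141, 0.007, 1.666]
contact_force: [-1.0, -18.2, -1.6]
grip_width: 0.0002
```

Request:
{"name": "send_rows", "arguments": {
  "targets": [
    [[0, 0.04, 0, 0, 0], [0, 0, 0, 0, 0]]
  ]
}}

```text
time: 26.1
eef_pos: [0.455, -0.0964, 0.0546]
eef_rot: [-3.141, 0.009, 1.665]
contact_force: [-1.7, -23.1, 0.0]
grip_width: 0.0002
```

Request:
{"name": "send_rows", "arguments": {
  "targets": [
    [[0, -0.4, 0, 0, 0], [0, 0, 0, -1, 0], [0, -0.6, 0, -1, 0], [0, -1, 0, 0, 0], [0, -1, 0, 0, 0]]
  ]
}}

```text
time: 26.6
eef_pos: [0.462, -0.1678, 0.1049]
eef_rot: [3.14, 0.0, 1.669]
contact_force: [-1.2, 0.9, 0.5]
grip_width: 0.0001
```

Request:
{"name": "send_rows", "arguments": {
  "targets": [
    [[0, -1, 0, 0, 0], [0, -1, 0, 0, 0], [0, -1, 0, 0, 0]]
  ]
}}

```text
time: 26.9
eef_pos: [0.4688, -0.2426, 0.1039]
eef_rot: [3.142, -0.001, 1.668]
contact_force: [0.1, -0.7, -0.2]
grip_width: -0.0
```

```bash
python3 - <<'E'
from m import *
s=sense(); print(s["eef_pos"],s["eef_rot"],s["contact_force"])
im=shot("top","p4",(240,190,340,265),8); si=shot("side","p4s",(270,170,330,250),8)
for r in rects("top",im,RED1,.08,amin=60,roi=(245,190,330,265)): print("red",r)
for r in rects("top",im,((0,0,185),(255,60,255)),.092,amin=60,roi=(243,205,312,262)): print("stops",r)
for r in rects("side",si,RED1,.08,amin=60,roi=(250,150,340,260)): print("sred",r)
E
```

```text
[ 0.46879043 -0.24262792  0.10393596] [ 3.14150932e+00 -6.45803992e-04  1.66799215e+00] [ 0.08799356 -0.71041937 -0.23459245]
red (array([276., 240.]), 448.8, -29.8, 56.2, 106.4, 5.7)
sred (array([302., 207.]), 450.3, -35.5, 57.6, 90.6, 5.7)
```

View pics/p4.png

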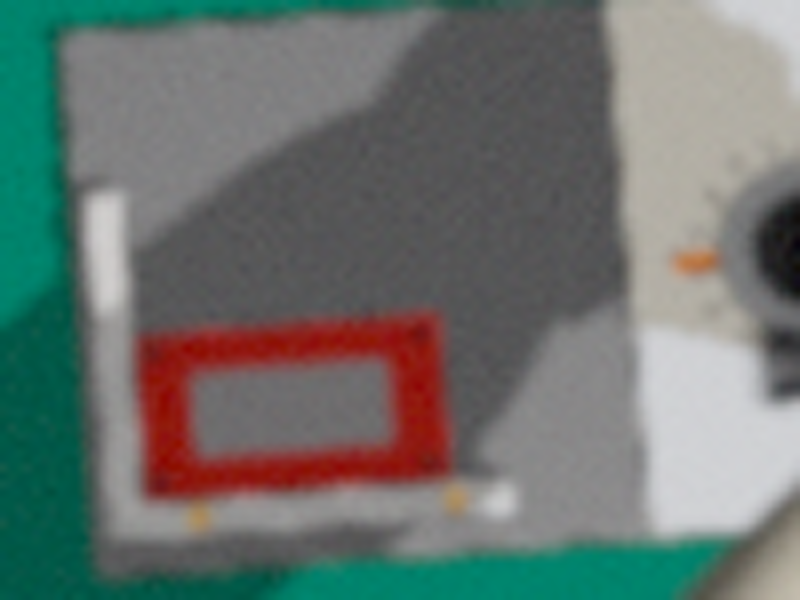

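Red reads (448.8,-29.8) at 5.7° against the expected (447.9,-29.3), touching both bars (crop (295,405)), with no other layer sticking out. Now I'll press.

Request:
{"name": "send_rows", "arguments": {
  "targets": [
    [[0, 0.95, 0, 0, 0], [0, 0.95, 0, 0, 0], [0, 0.95, 0, 0, 0], [0, 0.95, 0, 0, 0], [0, 0.95, 0, 0, 0]]
  ]
}}

```text
time: 27.5
eef_pos: [0.4568, -0.1219, 0.1039]
eef_rot: [-3.141, -0.001, 1.668]
contact_force: [0.5, -0.1, -0.4]
grip_width: -0.0002
```

Request:
{"name": "send_rows", "arguments": {
  "targets": [
    [[0, 0.95, 0, 0, 0], [0, 0.95, 0, 0, 0], [0, 0.95, 0, 0, 0], [0, 0.95, 0, 0, 0], [0, 0, 0, 0, 0]]
  ]
}}

```text
time: 28.0
eef_pos: [0.447, -0.0264, 0.104]
eef_rot: [-3.141, -0.001, 1.671]
contact_force: [0.1, -0.6, -1.0]
grip_width: 0.0002
```

Request:
{"name": "send_rows", "arguments": {
  "targets": [
    [[0, 0, 0, 0.5, 0], [0, 0, 0, 0.25, 0], [0, 0, 0, 0, 0], [0, 0, 0, 0, 0]]
  ]
}}

```text
time: 28.4
eef_pos: [0.448, -0.0292, 0.0853]
eef_rot: [-3.141, -0.0, 1.667]
contact_force: [0.7, -0.7, 0.5]
grip_width: 0.0002
```

Request:
{"name": "send_rows", "arguments": {
  "targets": [
    [[0, 0, 0, 0.08, 0], [0, 0, 0, 0.07, 0], [0, 0, 0, 0.04, 0], [0, 0, 0, 0, 0]]
  ]
}}

```text
time: 28.8
eef_pos: [0.448, -0.029, 0.0804]
eef_rot: [-3.141, -0.0, 1.668]
contact_force: [-0.3, -0.3, -0.3]
grip_width: -0.0001
```

Request:
{"name": "send_rows", "arguments": {
  "targets": [
    [[0, 0, 0, 0.03, 0], [0, 0, 0, 0, 0]]
  ]
}}

```text
time: 29.0
eef_pos: [0.4482, -0.029, 0.0801]
eef_rot: [3.141, 0.0, 1.668]
contact_force: [-0.8, -0.5, 4.0]
grip_width: 0.0
```

Request:
{"name": "send_rows", "arguments": {
  "targets": [
    [[0, 0, 0, 0.025, 0], [0, 0, 0, 0, 0]]
  ]
}}

```text
time: 29.2
eef_pos: [0.4482, -0.029, 0.08]
eef_rot: [3.141, 0.0, 1.668]
contact_force: [-4.1, 0.0, 12.7]
grip_width: 0.0
```

Request:
{"name": "send_rows", "arguments": {
  "targets": [
    [[0, 0, -0.01, -0.006, 0], [0, 0, 0, 0, 0], [0, 0, 0, 0, 0], [0, 0, 0, 0, 0], [0, 0, 0, 0, 0]]
  ]
}}

```text
time: 29.7
eef_pos: [0.4482, -0.029, 0.08]
eef_rot: [3.14, 0.0, 1.668]
contact_force: [-2.6, 0.3, 9.1]
grip_width: 0.0001
```

Request:
{"name": "send_rows", "arguments": {
  "targets": [
    [[0, 0, 0, 0, 0], [0, 0, 0, 0, 0], [0, 0, 0, 0, 0], [0, 0, 0, 0, 0], [0, 0, 0, 0, 0]]
  ]
}}

```text
time: 30.2
eef_pos: [0.4482, -0.029, 0.08]
eef_rot: [3.14, 0.0, 1.668]
contact_force: [-2.6, 0.7, 9.0]
grip_width: 0.0004
```

Request:
{"name": "send_rows", "arguments": {
  "targets": [
    [[0, 0, 0, 0, 0], [0, 0, 0, 0, 0]]
  ]
}}

```text
time: 30.4
eef_pos: [0.4482, -0.029, 0.08]
eef_rot: [3.14, 0.0, 1.668]
contact_force: [-2.3, 1.3, 10.3]
grip_width: 0.0001
```

Request:
{"name": "send_rows", "arguments": {
  "targets": [
    [[0, 0, 0, -0.4, 0], [0, 0, 0, -1, 0], [40, -0.9, 0, -0.8, 0], [40, -0.9, 0, 0, 0], [40, -0.9, 0, 0, 0]]
  ]
}}

```text
time: 30.9
eef_pos: [0.4549, -0.0969, 0.1356]
eef_rot: [3.14, 0.001, 1.669]
contact_force: [0.3, 0.2, -0.6]
grip_width: 0.04
```

```bash
python3 - <<'E'
from m import *
s=sense(); print(s["eef_pos"],s["eef_rot"],s["contact_force"],s["joint_pos"].round(2))
th=np.radians(5.6); R=np.array([[np.cos(th),-np.sin(th)],[np.sin(th),np.cos(th)]])
ax=np.array([501.15,-109.5])+R@[0,-108]; print("axis",ax, "px z94",proj("top",[*ax/1000,.094]),"z50",proj("top",[*ax/1000,.05]))
im=cv2.imread("pics/top0_raw.png")[:,:,::-1].copy()
hsv=cv2.cvtColor(im,cv2.COLOR_RGB2HSV)
def pts(lo,hi,roi):
    m=cv2.inRange(hsv,np.array(lo),np.array(hi)); x0,y0,x1,y1=roi; v,u=np.nonzero(m[y0:y1,x0:x1]); return np.c_[u+x0,v+y0]
mk=pts((8,60,120),(30,255,255),(318,212,334,232)); print("marker px",len(mk),mk.mean(0))
v=R.T@(ray("top",mk.mean(0),.051)[0,:2]*1000-ax); print("marker local",v,np.degrees(np.arctan2(v[1],-v[0])))
d=pts((0,0,0),(255,255,110),(330,208,354,232)); print("dark",len(d),d.min(0),d.max(0),d.mean(0))
g=pts((0,0,150),(255,60,255),(338,217,347,228)); print("pointer px",g.tolist())
print(im[212:232,330:352].mean(2).astype(int))
im=snapshot("top")
for r in rects("top",im,RED1,.08,amin=60,roi=(245,190,330,265)): print("red",r)
E
```

```text
[ 0.45489972 -0.09694692  0.13557627] [3.13984219e+00 9.10172393e-04 1.66867293e+00] [ 0.30213398  0.20826403 -0.58465365] [-0.39  0.17 -0.35  1.05  0.   -0.49]
axis [ 511.68895317 -216.9845592 ] px z94 [[342.87221449 219.61843755]] z50 [[340.50585611 220.82747593]]
marker px 10 [326.9 222.3]
marker local [-1.52394559 40.3327859 ] 87.83614912388181
dark 129 [334 213] [347 227] [340.51162791 219.4496124 ]
pointer px [[343, 220], [342, 221], [343, 221], [344, 221], [342, 222], [343, 222], [344, 222], [342, 223], [343, 223], [344, 223], [342, 224], [343, 224], [342, 225], [343, 225], [342, 226], [343, 226], [343, 227], [345, 227], [346, 227]]
[[217 210 196 188 186 175 152 138 131 129 133 147 154 154 159 172 182 193
  199 205 211 216]
 [213 207 190 180 180 173 151 126 114 102 100 105 111 108 124 148 169 181
  189 200 209 216]
 [199 196 185 181 178 169 145 111  89  76  62  62  68  67  78 122 158 175
  182 191 198 206]
 [185 182 181 177 174 152 121  84  56  42  37  31  48  51  57  92 135 163
  177 181 187 192]
 [181 177 182 177 157 125  87  54  39  18  29  32  41  47  49  65 103 141
  168 
[... 765 characters left out ...]
5 186 184 168 140 100  62  35  28  60 139 187 185 140  90  99 138
  165 178 183 193]
 [203 188 184 185 179 166 136 101  64  43  67 131 177 175 141 118 135 162
  179 180 188 201]
 [202 193 187 187 186 180 166 146 119 101  90 115 147 152 147 152 166 176
  180 183 194 209]
 [205 203 194 187 185 183 181 173 160 154 140 138 150 162 169 175 180 181
  184 189 204 214]
 [212 213 205 196 187 181 183 184 177 176 174 170 172 181 181 182 185 187
  190 198 211 216]
 [218 217 210 205 192 188 183 184 183 185 184 185 185 185 186 187 187 197
  205 209 216 217]
 [218 215 206 202 203 198 187 186 188 187 188 187 189 188 193 193 197 206
  213 216 218 217]]
red (array([267., 240.]), 447.4, -12.4, 55.6, 72.3, 6.9)
```

Pressed at about 9-12 N for over 1.2 s. From the first top view the marker is near 88° and the pointer near 8°. I'll grip the dial.

Request:
{"name": "send_rows", "arguments": {
  "targets": [
    [[40, -1, 0.36, 0, 0], [40, -1, 0.36, 0, 0], [40, -1, 0.36, 0, 0], [40, -1, 0.36, 0, 0], [40, -1, 0.36, 0, 0]]
  ]
}}

```text
time: 31.45
eef_pos: [0.5117, -0.2171, 0.1347]
eef_rot: [3.141, 0.0, 1.668]
contact_force: [0.4, 0.2, 0.4]
grip_width: 0.0402
```

Request:
{"name": "send_rows", "arguments": {
  "targets": [
    [[40, 0, 0, 0, 0.09], [40, 0, 0, 0, 0], [40, 0, 0, 0, 0]]
  ]
}}

```text
time: 31.75
eef_pos: [0.5111, -0.2159, 0.1344]
eef_rot: [-3.141, -0.0, 1.53]
contact_force: [-0.3, -0.1, 0.5]
grip_width: 0.0398
```

Request:
{"name": "send_rows", "arguments": {
  "targets": [
    [[40, 0, 0, 0.9, 0], [40, 0, 0, 0.9, 0], [40, 0, 0, 0.5, 0], [40, 0, 0, 0.2, 0], [40, 0, 0, 0, 0]]
  ],
  "squeeze": 25
}}

```text
time: 32.25
eef_pos: [0.5112, -0.2159, 0.0717]
eef_rot: [-3.141, -0.0, 1.528]
contact_force: [0.7, 0.1, 0.5]
grip_width: 0.0403
```

Request:
{"name": "send_rows", "arguments": {
  "targets": [
    [[10, 0, 0, 0, 0], [10, 0, 0, 0, 0], [10, 0, 0, 0, 0], [10, 0, 0, 0, 0]]
  ]
}}

```text
time: 32.65
eef_pos: [0.5117, -0.2159, 0.0728]
eef_rot: [3.14, -0.0, 1.527]
contact_force: [-0.1, 4.7, 6.1]
grip_width: 0.0133
```

Request:
{"name": "send_rows", "arguments": {
  "targets": [
    [[10, 0.01, 0, -0.03, 0.06], [10, 0, 0, 0, 0.09], [10, 0, 0, 0, 0.09], [10, 0, 0, 0, 0.09], [10, 0, 0, 0, 0.09]]
  ]
}}

```text
time: 33.15
eef_pos: [0.5118, -0.2154, 0.0729]
eef_rot: [3.141, -0.001, 0.862]
contact_force: [1.5, 4.1, -0.6]
grip_width: 0.0134
```

Request:
{"name": "send_rows", "arguments": {
  "targets": [
    [[10, 0, 0, 0, 0.09], [10, 0, 0, 0, 0.09], [10, 0, 0, 0, 0.09], [10, 0, 0, 0, 0.09], [10, 0, 0, 0, 0.09]]
  ]
}}

```text
time: 33.65
eef_pos: [0.5121, -0.2152, 0.0729]
eef_rot: [-3.14, -0.002, 0.155]
contact_force: [5.5, 5.2, -2.1]
grip_width: 0.0137
```

Request:
{"name": "send_rows", "arguments": {
  "targets": [
    [[10, 0, 0, 0, 0.016], [10, 0, 0, 0, 0], [10, 0, 0, 0, 0]]
  ]
}}

```text
time: 33.95
eef_pos: [0.5121, -0.2152, 0.0729]
eef_rot: [-3.141, -0.002, 0.136]
contact_force: [3.8, 5.9, -0.8]
grip_width: 0.0136
```

Request:
{"name": "send_rows", "arguments": {
  "targets": [
    [[40, 0, 0, 0, 0], [40, 0, 0, 0, 0], [40, 0, 0, 0, 0], [40, 0, 0, -0.9, 0], [40, 0, 0, -0.9, 0]]
  ]
}}

```text
time: 34.45
eef_pos: [0.5108, -0.216, 0.1177]
eef_rot: [-3.141, 0.001, 0.135]
contact_force: [1.0, 0.5, 0.9]
grip_width: 0.0398
```

Request:
{"name": "send_rows", "arguments": {
  "targets": [
    [[40, -0.5, 1, -0.2, 0], [40, -0.5, 1, 0, 0], [40, -0.5, 1, 0, 0], [40, -0.5, 1, 0, 0], [40, -0.5, 1, 0, 0]]
  ]
}}

```text
time: 34.95
eef_pos: [0.4656, -0.3494, 0.1227]
eef_rot: [3.141, -0.0, 0.135]
contact_force: [0.6, -0.0, -0.2]
grip_width: 0.0401
```

Request:
{"name": "send_rows", "arguments": {
  "targets": [
    [[40, -0.5, 1, 0, 0], [40, -0.5, 1, 0, 0], [40, -0.5, 1, 0, 0], [40, 0, 0, 0, 0]]
  ]
}}

```text
time: 35.35
eef_pos: [0.4379, -0.4307, 0.1223]
eef_rot: [3.141, 0.0, 0.132]
contact_force: [-0.7, 0.4, -0.9]
grip_width: 0.0401
```

```bash
python3 - <<'E'
from m import *
s=sense(); print(s["eef_pos"],s["contact_force"])
im=shot("top","d1"); si=shot("side","d1s")
for r in rects("top",im,RED1,.08,amin=60,roi=(245,190,330,265)): print("red",r)
a=cv2.resize(im[198:262,240:365,::-1],None,fx=6,fy=6,interpolation=cv2.INTER_CUBIC)
cv2.imwrite("pics/d1c.png",a)
hsv=cv2.cvtColor(im,cv2.COLOR_RGB2HSV)
def pts(lo,hi,roi):
    m=cv2.inRange(hsv,np.array(lo),np.array(hi)); x0,y0,x1,y1=roi; v,u=np.nonzero(m[y0:y1,x0:x1]); return np.c_[u+x0,v+y0]
mk=pts((8,60,120),(30,255,255),(318,212,334,232)); print("marker",len(mk),mk.mean(0),ray("top",mk.mean(0),.051)*1000)
print(im[213:229,328:352].mean(2).astype(int))
E
```

```text
[ 0.43785469 -0.43073162  0.12229053] [-0.73866362  0.37105483 -0.92606025]
red (array([276., 240.]), 449.5, -29.9, 57.3, 105.6, 5.9)
marker 18 [326.55555556 222.16666667] [[ 506.60138217 -175.97845452   51.        ]]
[[186 182 178 170 154 135 129 121 123 117 110 102  96  93  95 101 109 115
  121 124 134 151 162 171]
 [163 157 160 153 137 127 123 121 118  99  85  71  59  62  64  71  80  97
  110 121 125 137 152 163]
 [165 154 148 138 128 126 123 111  96  73  52  41  35  37  34  44  50  73
   89 107 119 125 138 148]
 [170 158 144 131 123 125 113  92  70  43  28  31  27  20  21  24  31  45
   66  85 100 112 125 141]
 [169 159 136 126 119 116 104  78  50  36  34  33  30  37  35  27  23  30
   39  59  70  87 113 135]
 [165 152 135 128 121 118  94  60  54  61  68  68  78  83  78  59  34  23
   21  34  42  63  96 126]
 [157 145 132 123 122 110  80  59  88 110 119 124 130 134 123  94  50  25
   26  24  31  55  90 120]
 [156 140 128 125 118 104  75  67 113 137 143 144 148 148 137 102  54  34
   26  30  30  53  86 119]
 [143 133 128 125 121 106  76  66  97 119 129 125 122 120 110  83  44  22
   26  29  46  68  95 120]
 [125 123 123 125 124 111  84  47  60  77  72  73  67  64  63  46  31  18
    9  40  66  93 110 127]
 [130 128 125 127 123 113  89  51  35  41  37  34  31  33  32  26  24  25
   30  50  85 108 116 130]
 [155 151 142 129 126 118  98  68  41  33  24  32  32  31  35  22  29  28
   35  64  99 116 123 135]
 [171 168 154 136 124 124 108  92  65  45  30  27  29  27  28  33  35  43
   54  81 107 116 124 144]
 [176 173 159 144 129 127 122 108  94  69  52  40  31  37  30  40  51  62
   80  99 115 122 133 153]
 [170 165 161 151 135 127 123 120 110  96  80  63  56  58  56  67  78  92
  104 118 121 132 146 163]
 [161 156 163 161 147 134 126 122 117 117 109  96  89  89  88 100 106 114
  118 120 125 141 158 170]]
```

View pics/d1c.png

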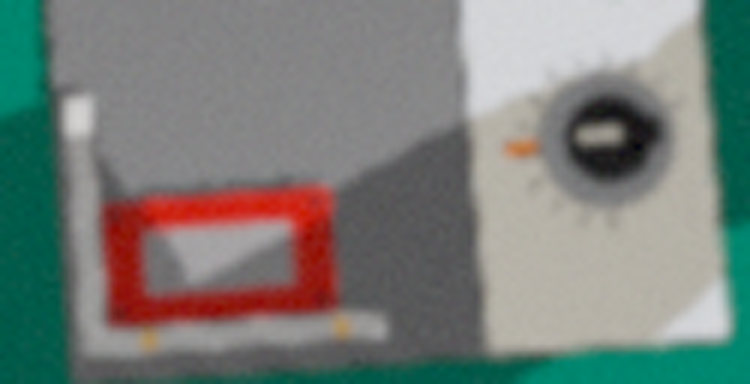

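Red is unchanged at (449.5,-29.9), still in the corner (crop (220,255)). The pointer (crop (600,133)) points left, close to the marker (crop (522,148)). I'll make one finer, averaged reading of both in the two views.

```bash
python3 - <<'E'
from m import *
axes={"plate":np.array([511.7,-217.]),"grip":np.array([512.4,-215.3])}
for n in("top","side"):
    im=np.mean([snapshot(n).astype(float) for _ in range(8)],0)
    g=im.mean(2); o=im[:,:,0]-im[:,:,2]
    c=proj(n,[[.5117,-.217,.094],[.5066,-.176,.051]]); ptr=proj(n,[.5097,-.205,.094])[0]
    def cen(w,p,r):
        x,y=np.round(p).astype(int); ys,xs=np.mgrid[y-r[1]:y+r[1]+1,x-r[0]:x+r[0]+1]; q=w[ys,xs]; q=np.clip(q-np.percentile(q,50)-.25*(q.max()-np.percentile(q,50)),0,None)
        return np.c_[xs.ravel(),ys.ravel()],q.ravel()
    P,q=cen(o,c[1],(5,4)); mk=ray(n,(P*q[:,None]).sum(0)/q.sum(),.051)[0,:2]*1000
    P,q=cen(g,ptr,(4,3) if n=="top" else (2,3)); W=ray(n,P,.094)[:,:2]*1000
    pc=(W*q[:,None]).sum(0)/q.sum(); C=((W-pc)*q[:,None]).T@(W-pc)/q.sum(); v=np.linalg.eigh(C)[1][:,1]; v*=np.sign(v[1])
    print(n,"marker",mk.round(1),"ptr centroid",pc.round(1),"ptr dir",np.degrees(np.arctan2(v[1],v[0])).round(1),"ptrpx",ptr.round(1))
    print("  ptr->marker dir",np.degrees(np.arctan2(*(mk-pc)[::-1])).round(1))
    for k,a in axes.items(): print("  ",k,"marker",np.degrees(np.arctan2(*(mk-a)[::-1])).round(1),"ptr",np.degrees(np.arctan2(*(pc-a)[::-1])).round(1))
E
```

```text
top marker [ 506.4 -175.7] ptr centroid [ 510.4 -207.4] ptr dir 95.0 ptrpx [338.6 220.2]
  ptr->marker dir 97.2
   plate marker 97.3 ptr 97.8
   grip marker 98.6 ptr 104.3
side marker [ 506.3 -178.6] ptr centroid [ 506.9 -207. ] ptr dir 126.6 ptrpx [284.  170.2]
  ptr->marker dir 91.2
   plate marker 97.9 ptr 115.4
   grip marker 99.4 ptr 123.3
```

```bash
python3 -c "
from workcell import *
s=sense();print(s['time'],s['contact_force']);print(finish_job())"
```

```text
36.25 [ 0.92791207 -0.26381889  0.02821333]
the job is handed in; nothing more can be done
None
```

The job is done and handed in at 36 s of the 72 s allowed, with the arm clear of everything and no contact.

- **Stack:** I laid the farthest blue panel on the aluminium one and the red on top. I then pushed the pile against the end stop, the long stop, and the end stop again. The highest force I read was about 23 N, and the pile stopped moving at each stop.
- **Flush check:** the red panel measured (449.5, -29.9) mm at 5.9°, against about (447.9, -29.3) mm and 5.6° expected for a flush fit. The two lower panels were hidden from above, so for them I rely on the pushes and on nothing sticking out.
- **Press:** 9 to 13 N (9 to 10 N for most of it) on the middle of the red panel for about 1.2 s, with a sideways force of up to 4 N. The panel's edge against the long stop read the same afterwards.
- **Dial:** turned about 80° clockwise. The direction from the dial's axis to the marker reads 97.3° in the top view. For the pointer, the gripper's angle gave 97.7° and its position in the image 97.8°.
- **Readings that disagreed:** a line fitted along the short pointer gave 95.0°. The side view's pointer readings (about 115° to 127°) were far off, and I left them out because the pointer is too few pixels there.

I did not re-measure the bystanders. I felt no unplanned contact, and nothing looked moved in the views I took.

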